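# Fit the boom arm to the table-top light stand

### The job

Lift the boom arm off its wooden rest, slide its bare end through the clamp on top of the light stand, going in from the side where the rest is, until the black stop collar is right up against the clamp; then turn the red wing clockwise about a quarter turn so that the arm is locked and level. Let go of everything, and leave the sculpture, pots, bottles and other things around standing where they are.

Things in the scene. Friction and masses are not known exactly. Their poses are not given: they have to be found in the camera images.
- boom_grip (a point): Boom arm, loose, about 0.26 kg: level steel tube, 16 mm diameter, 280 mm long. Point on its axis at the balance point, best place to grip (bare tube 60 mm either side); x axis runs to the bare end at +175 mm. Black stop collar, 26 mm diameter, at +66 to +80 mm; dark end weight, 32 mm diameter, at -70 to -105 mm. At the start its axis is 55 mm above the table
- boom_collar (a point): Point on the boom arm's axis in the front face of its stop collar, the face that must come up against the clamp (80 mm from boom_grip, 95 mm from the bare end)
- boom_tip (a point): Point on the boom arm's axis at its bare end; the last 13 mm taper from 16 to 9 mm diameter
- rest: Fixed wooden rest; the arm lies in it, x along the arm. Origin at table height below boom_grip (give or take 6 mm). Base 215 x 80 x 14 mm (x -72 to +142 mm) with two notched uprights, 16 mm thick in x, 60 mm wide in y, at x = -50 and +120 mm; notch floors 47 mm, upright tops 59 mm above the table. Lift the arm straight up out of the notches
- stand: Black table-top light stand, fixed; origin on the table below the middle of its clamp, x along the clamp's hole. A 25 mm column carries an aluminium clamp, 48 mm long in x, 46 mm wide and high, centre 200 mm up. Three legs run from 116 mm up the column to feet 122 mm out, in directions +y and 30 degrees to the -y side of +x and -x
- clamp_mouth (a point): Centre of the mouth of the clamp's hole, 200 mm above the table. x axis: the direction in which the arm goes in, level; z up. The hole is round, 18.5 mm in diameter with a 3 mm chamfer, and goes right through the 48 mm long clamp. The mouth is the end that faces the side of the table where the rest is
- clamp_exit (a point): Centre of the far end of the clamp's hole, 48 mm beyond clamp_mouth along the same axis
- lock_grip (a point): Middle of the red wing on top of the clamp, on its vertical turning axis, 257 mm above the table; gripped from above. The wing is 44 mm long along this point's x axis, 11 mm thick in y and 28 mm high (from 241 to 269 mm above the table)
- lock (a joint): Turn of the red wing, rad: 0 open (wing along the hole), growing clockwise seen from above, stop at 1.57 (wing across the hole). Stays where left (friction 0.19 N m). It lowers a sprung pad into the hole, 5 mm per rad; the pad meets the arm at about 0.7 rad and presses some 15 N at 1.1 and 25 N at 1.4 rad. An arm let go in the open clamp stays but droops about 3 degrees; the pad levels it
- sculpture_mid (a point): Bystander: white clay arch with a ribbed band, about 190 x 70 x 135 mm, on a fixed grey banding wheel that carries a 170 x 210 mm board (top 102 mm above the table); middle of it, 70 mm above the board
- spray_mid (a point): Bystander: white spray bottle, 72 mm diameter, 221 mm high, standing close beside the line along which the arm goes into the clamp; middle, 90 mm up
- jug_mid (a point): Bystander: glass jug, 104 mm diameter with a handle, 160 mm high with a stick to 190 mm; middle, 80 mm up
- mug_mid (a point): Bystander: white mug, 72 mm diameter, 85 mm high, between the stand's legs; middle, 42 mm up
- sponge_mid (a point): Bystander: yellow sponge block 85 x 50 x 42 mm beside the rest; its centre
- tub_mid (a point): Bystander: clear tub of modelling tools beside the rest, 84 mm diameter, 95 mm high, tools to 155 mm; on its axis, 48 mm up
- bowl_mid (a point): Bystander: blue bowl, 90 mm diameter, 45 mm high; middle, 22 mm up
- caddy_mid (a point): Bystander: square open terracotta box, 75 x 75 mm, 55 mm high; its centre

How it is judged:
By the outcome, as a careful person would: the job done as asked, in the order asked, and still so for the second after the job is handed in, with the robot touching nothing.
It also fails if it takes over 58 s, if anything falls off the work surface, if the arm or the gripper's body presses on something with over 40 N, if the wrist force passes 120 N, or if a joint passes its speed limit or range.

### The arm

A 6-joint arm with a two-finger parallel gripper is mounted at the origin on the work surface. World frame = base frame: x ahead of the robot, y to its left, z up, the work surface at z = 0. Lengths are in m, angles in rad, forces in N, time in s.
With the tool pointing down it reaches from about 0.35 to 0.775 m from the base axis. Payload 7.3 kg.
Tool frame: the origin (TCP) lies midway between the tips of the shut fingers; the grasp point (between the pads) lies grasp_offset behind it (grasp_offset is the distance from the TCP to the grasp point, in m); z points along the fingers, y is the line along which they close (so a half turn about z gives the same grasp; the last joint's range is limited). The gripper opens to 92 mm and grips with 3 to 60 N. Pads are 19 mm wide; open, the fingers measure 130 mm over their backs; the gripper's body (75 mm by 190 mm) begins 47 mm behind the grasp point.
Start: joints at [-0.146, 0.342, 1.524, -0, 1.275, -0.146], TCP at [0.525, 0, 0.193] pointing down, gripper open.
Joint ranges: [-2.53, 2.53], [-0.77, 2.02], [0.04, 2.7], [-1, 4.14], [0.28, 2.66], [-3.11, 3.11]. Speed limits (rad/s): [2.57, 2.57, 3.14, 3.14, 3.14, 3.14].

### API

Orientations are given as [roll, pitch, yaw] about the fixed x, y, z axes, in that order (R = Rz(yaw) Ry(pitch) Rx(roll)).
In Python, from cell import * gives the robot as it stands.
- The arm moves only by the tool step_arm, never from a script. Its argument "plan" is a list of rows, each a list of 5 numbers: the closure, from -1 (fully open) to 1 (shut), then the shift along the tool's x, y, z in m, then the turn about the tool's z in rad. In form: [[hand, x, y, z, twist], ...]. A call has 1 to 20 rows; each row is the pose to reach, as a shift and turn from the pose commanded when the call began, along the tool's axes at that moment; what a row does not reach only later rows make up. A row lasts 1/8 s, in which the tool goes at most 62.5 mm and 10.7 degrees, less where a joint would pass 70% of its speed; a pose out of reach is approached as far as the arm can. A call with a gripper value outside its range is refused whole. The fingers move at their own pace and stop on an object; "grip_force" is the grip in N (left out, the last holds). Time passes only in rows, so rows that repeat a pose let the fingers close. It gives the time, the measured TCP pose, the force, the opening and the grip force at its end, in the units of the state.
- observe(): the state, without advancing time (a new reading comes with each control period).
- read_camera(name): name is "scene" or "side" or "wrist"; returns a dict with "img" (384x512x3 uint8, red, green, blue), "range_z" (384x512 float32, m along the optical axis (not along the pixel's ray), 0 where there is no reading), "fx", "fy", "cx", "cy" (pixels), "R" (3x3) and "t" (3): a world point X has camera coordinates R X + t; the wrist camera has in their place "T_tool_cam" (4x4, takes a point from camera to tool coordinates, whose origin is the TCP and whose axes are the flange's). Camera axes: x right, y down, z forward; pixel columns grow to the right and rows downward; lengths in m; the calibration is good to about 2 mm. A picture is of the moment at which its call begins: read the wrist's pose just before it.
- hand_in(): hands the job in; it is judged then, once.
The state is a dict: "time": time; "qpos": joint angles; "qvel": joint speeds; "joint_efforts": joint torques, N m; "tool_pos": TCP position; "tool_rot": TCP orientation; "contact_force": force on the tool from outside, world axes, zero at the start; "torque": the same for the moment, N m; "opening": finger opening in m; "grip_force": force on a finger pad.
Only numpy, scipy, OpenCV 4.12 (cv2) and the standard library are available. Lean on these libraries where they do the work, as an engineer would, in place of code of your own. Each camera call takes 0.05 s, during which the arm holds its last target. There are 200 camera calls.

## Working session

There is one attempt and no reset: what is moved stays moved. The work goes in short steps, Python scripts to look and compute and a tool call to move; the robot and the scene stay as the last step left them, time stands still between calls to the robot, and variables do not carry over. Pictures are saved under pics/ and viewed, at most 10 in all, crops included, and the job is handed in when it is done.

Besides the shell and the picture viewer there is one more tool, called after "Call:" as name(argument=value, ...), one argument or row to a line, values as JSON. step_arm: Moves the arm, as the interface text tells. Its arguments: {"type":"object","properties":{"plan":{"type":"array","items":{"type":"array","items":{"type":"number"}}},"grip_force":{"type":"number"}},"required":["plan"]}

```bash
mkdir -p pics; cat > h.py <<'E'
from cell import *
import numpy as np, cv2
from scipy.spatial.transform import Rotation as Ro
def cam(n):
    s=observe(); c=read_camera(n)
    if 'R' in c: Rw=c['R'].T; o=-Rw@c['t']
    else:
        Rt=Ro.from_euler('xyz',s['tool_rot']).as_matrix(); T=np.array(c['T_tool_cam'])
        Rw=Rt@T[:3,:3]; o=Rt@T[:3,3]+np.array(s['tool_pos'])
    c['Rw']=Rw; c['o']=o; return c
def ray(c,u,v): return c['Rw']@np.array([(u-c['cx'])/c['fx'],(v-c['cy'])/c['fy'],1.])
def onz(c,u,v,z):
    d=ray(c,u,v); return c['o']+d*(z-c['o'][2])/d[2]
def cloud(c):
    v,u=np.mgrid[0:384,0:512]; z=c['range_z']
    P=np.stack([(u-c['cx'])/c['fx']*z,(v-c['cy'])/c['fy']*z,z],-1)@c['Rw'].T+c['o']
    P[z<=0]=np.nan; return P
def save(c,n): cv2.imwrite('pics/'+n+'.png',cv2.cvtColor(c['img'],cv2.COLOR_RGB2BGR))
E
python3 - <<'E'
from h import *
s=observe(); print(s)
a=cam('scene');b=cam('side')
for c in(a,b): print(c['o'],c['Rw'][:,2],c['fx'])
m=np.hstack([a['img'],b['img']]); m=cv2.resize(m,(800,300),interpolation=cv2.INTER_AREA)
save(a,'a'); save(b,'b')
np.savez('ab.npz',pa=cloud(a),pb=cloud(b))
E
```

```text
{'time': 0.0, 'qpos': array([-1.46011884e-01,  3.42734235e-01,  1.52499916e+00,  1.76087883e-05,
        1.27539191e+00, -1.45982564e-01]), 'qvel': array([-0.00224986, -0.0002832 , -0.00140818,  0.00082386, -0.0002259 ,
        0.00066696]), 'joint_efforts': array([ 7.61924657e-04, -4.31245601e+01, -2.44219762e+01,  7.17750052e-02,
        5.59406646e-02, -1.04314388e-04]), 'tool_pos': array([5.24553175e-01, 8.77136350e-05, 1.92645258e-01]), 'tool_rot': array([-3.14007875e+00, -2.39605501e-04,  1.57076169e+00]), 'contact_force': array([-0.29467655,  0.08131212, -0.39363553]), 'torque': array([ 0.03650716, -0.01719404, -0.01788837]), 'grip_force': 0.0, 'opening': 0.09211186015137564}
[ 1.04913766 -0.5399063   1.10760654] [-0.40323112  0.50793793 -0.76118574] 368.46166784986684
[0.519981   0.82176223 1.08830383] [ 0.04809456 -0.62533621 -0.77887196] 350.2125391750195
```

View pics/a.png

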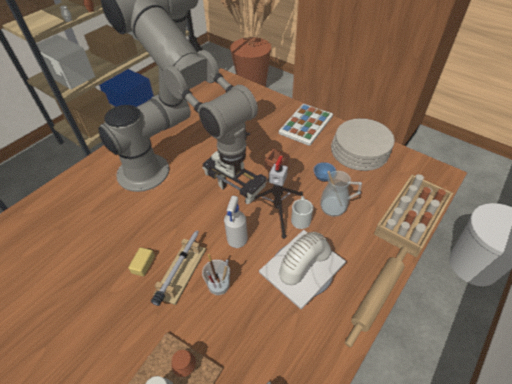

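View pics/b.png

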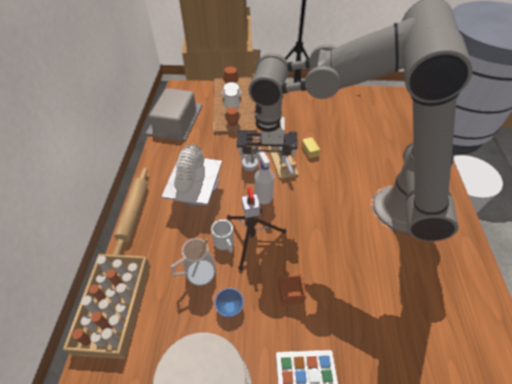

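The scene view shows the boom from its end weight at about (158,297) to its tip at (197,236), with the rest below it. The clamp is at (278,175) with the red wing at (280,162), and the spray bottle is at (236,228). In the side view the clamp is at (250,205).

```bash
python3 - <<'E'
from h import *
d=np.load('ab.npz'); pa,pb=d['pa'],d['pb']
A=cv2.imread('pics/a.png');B=cv2.imread('pics/b.png')
def P(n,x): print(n,np.round(x,3))
# boom ends & wing
for n,u,v in[('weight',158,297),('mid',180,262),('tip',197,236),('clamp',278,175),('wing',280,162),('spray',236,228),('tub',216,276),('mug',302,213),('sculpt',303,258),('sponge',142,262)]: P(n,pa[v,u])
for n,I,p in(('a',A,pa),('b',B,pb)):
    hsv=cv2.cvtColor(I,cv2.COLOR_BGR2HSV)
    red=((hsv[...,0]<8)|(hsv[...,0]>172))&(hsv[...,1]>150)&(hsv[...,2]>80)&(p[...,2]>.23)&(p[...,2]<.29)
    q=p[red]; P(n+' wing',q.mean(0)); P('n',len(q)); P('rng',np.r_[q.min(0),q.max(0)])
    # boom: height band
    roi=(p[...,2]>.056)&(p[...,2]<.075)&(abs(p[...,0]-pa[262,180][0])<.2)&(abs(p[...,1]-pa[262,180][1])<.2)
    k,l,st,ce=cv2.connectedComponentsWithStats(roi.astype(np.uint8))
    for i in range(1,k):
        if st[i,4]>25:
            q=p[l==i]; m=q.mean(0); w,V=np.linalg.eigh(np.cov(q[:,:2].T)); t=(q[:,:2]-m[:2])@V[:,1]
            P(n+' comp',np.r_[st[i],m,V[:,1],t.min(),t.max(),np.sqrt(w)])
    # clamp block
    W=np.array([q for q in p[red]]).mean(0)
    cl=(p[...,2]>.19)&(p[...,2]<.232)&(np.hypot(p[...,0]-W[0],p[...,1]-W[1])<.06)
    q=p[cl]; P(n+' clamp',np.r_[q.mean(0),q.min(0),q.max(0)])
    top=cl&(p[...,2]>.218); q=p[top][:,:2].astype(np.float32)
    if len(q)>5: print(len(q),cv2.minAreaRect(q))
c=np.hstack([cv2.resize(A[215:320,120:260],None,fx=3,fy=3),cv2.resize(A[145:250,215:325],None,fx=3,fy=3)]); cv2.imwrite('pics/c.png',c); print(c.shape)
E
```

```text
weight [ 0.501 -0.354  0.069]
mid [ 0.464 -0.226  0.06 ]
tip [ 0.405 -0.098  0.005]
clamp [0.582 0.146 0.228]
wing [0.57  0.173 0.259]
spray [ 0.554 -0.046  0.122]
tub [ 0.624 -0.219  0.136]
mug [0.652 0.211 0.009]
sculpt [ 0.815 -0.061  0.219]
sponge [ 0.357 -0.298  0.048]
a wing [0.569 0.164 0.265]
n 54
rng [0.558 0.144 0.237 0.577 0.187 0.276]
a comp [ 1.50e+02  2.30e+02  4.90e+01  7.50e+01  6.08e+02  4.70e-01 -2.60e-01
  6.40e-02 -2.93e-01  9.56e-01 -1.17e-01  1.64e-01  1.10e-02  8.30e-02]
a comp [ 2.26e+02  2.33e+02  1.80e+01  7.00e+00  5.30e+01  5.47e-01 -4.80e-02
  6.60e-02 -8.33e-01 -5.53e-01 -2.70e-02  3.20e-02  4.00e-03  1.70e-02]
a comp [ 2.13e+02  2.64e+02  1.10e+01  5.00e+00  3.60e+01  5.75e-01 -1.65e-01
  6.50e-02 -8.87e-01 -4.61e-01 -1.60e-02  1.70e-02  2.00e-03  9.00e-03]
a comp [ 2.06e+02  2.81e+02  2.20e+01  8.00e+00  4.80e+01  6.19e-01 -2.17e-01
  6.50e-02  6.80e-01  7.33e-01 -3.50e-02  3.00e-02  5.00e-03  1.90e-02]
a clamp [0.573 0.157 0.215 0.539 0.135 0.19  0.596 0.196 0.232]
126 ((0.5669472217559814, 0.16593120992183685), (0.04685578495264053, 0.05032052844762802), 17.07697105407715)
b wing [0.566 0.176 0.264]
n 49
rng [0.56  0.149 0.244 0.574 0.194 0.27 ]
b comp [ 2.82e+02  1.56e+02  1.30e+01  1.80e+01  7.80e+01  4.35e-01 -1.45e-01
  6.00e-02 -2.10e-01  9.78e-01 -5.00e-02  4.40e-02  1.10e-02  2.20e-02]
b clamp [0.567 0.181 0.216 0.541 0.143 0.19  0.593 0.2   0.231]
141 ((0.5672358274459839, 0.17113320529460907), (0.04585446044802666, 0.050091974437236786), 15.600970268249512)
(315, 750, 3)
```

View pics/c.png

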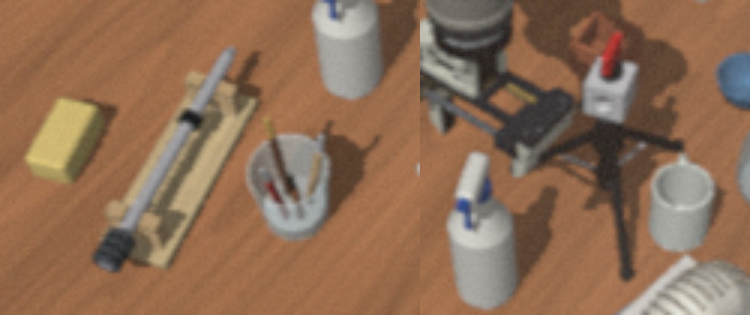

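Crop: the boom runs up and right with its collar at (190,118) and tip at (232,52) in the crop. The clamp's hole faces the camera, and the red wing lies along the hole. The measured heights agree with those given. I'll go above the boom next, rising first to clear the spray bottle.

Call:
step_arm(
  plan=[
    [-1,0,0,-0.06,0],
    [-1,0,0,-0.12,0],
    [-1,-0.06,-0.02,-0.12,-0.15],
    [-1,-0.12,-0.04,-0.12,-0.29],
    [-1,-0.18,-0.05,-0.12,-0.29],
    [-1,-0.24,-0.06,-0.12,-0.29],
    [-1,-0.24,-0.06,-0.09,-0.29],
    [-1,-0.24,-0.06,-0.09,-0.29],
    [-1,-0.24,-0.06,-0.09,-0.29],
  ],
  grip_force=30,
)

```text
time: 1.23
tool_pos: [0.4654, -0.2396, 0.2841]
tool_rot: [3.141, 0.0, 1.862]
contact_force: [0.9, 0.2, 0.4]
opening: 0.0915
grip_force: 0.0
```

```bash
python3 - <<'E'
from h import *
import cell
print('off',getattr(cell,'grasp_offset',None))
s=observe(); print(s['tool_pos'],s['tool_rot'],s['time'])
w=cam('wrist'); save(w,'w'); p=cloud(w); a=cam('scene'); save(a,'a2'); b=cam('side'); save(b,'b2')
np.savez('w.npz',pw=p,pa=cloud(a),pb=cloud(b),o=w['o'],Rw=w['Rw'],K=[w['fx'],w['cx'],w['cy']])
print(w['T_tool_cam'])
for n,c in(('a',a),('b',b)):
    q=cloud(c); hsv=cv2.cvtColor(c['img'],cv2.COLOR_RGB2HSV)
    red=((hsv[...,0]<8)|(hsv[...,0]>172))&(hsv[...,1]>150)&(hsv[...,2]>80)&(np.hypot(q[...,0]-.567,q[...,1]-.17)<.05)&(q[...,2]>.22)
    k=q[red]; m=k.mean(0); W,V=np.linalg.eigh(np.cov(k[:,:2].T)); print(n,len(k),m,V[:,1],np.degrees(np.arctan(V[1,1]/V[0,1])))
    r,cc=np.where(red); print(cc.min(),cc.max(),r.min(),r.max())
    t=(abs(q[...,2]-.223)<.005)&(np.hypot(q[...,0]-.567,q[...,1]-.17)<.045)
    print(cv2.minAreaRect(q[t][:,:2].astype(np.float32)))
E
```

```text
off 0.0188
[ 0.46536647 -0.23955194  0.28414702] [3.14105314e+00 4.27674221e-04 1.86164514e+00] 1.225
[[ 1.58528990e-04 -9.62852782e-01 -2.70026843e-01  7.32720405e-02]
 [ 9.99999944e-01  2.32531722e-04 -2.42067912e-04 -2.56861071e-04]
 [ 2.95865569e-04 -2.70026789e-01  9.62852764e-01 -1.93038869e-01]
 [ 0.00000000e+00  0.00000000e+00  0.00000000e+00  1.00000000e+00]]
a 54 [0.56925848 0.16432261 0.2650575 ] [-0.30805808  0.95136755] -72.05775952277324
276 281 156 169
((0.566068172454834, 0.1666400283575058), (0.04773115739226341, 0.05432064086198807), 20.642013549804688)
b 49 [0.56653768 0.17562971 0.26466351] [-0.24909133  0.96848   ] -75.57625144514584
248 252 187 202
((0.5670797228813171, 0.17111870646476746), (0.04632280021905899, 0.049868375062942505), 17.17056655883789)
```

View pics/w.png

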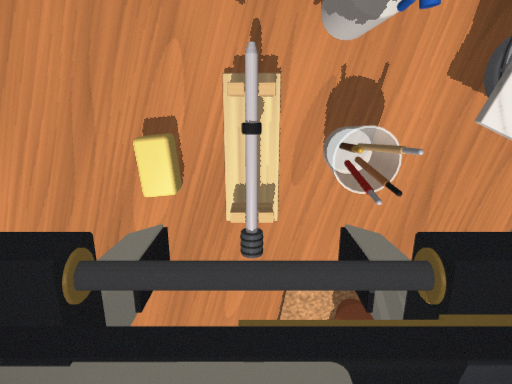

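The wrist view shows the boom almost vertical: tip at (251,45), collar at (251,128), end weight at (251,243). The tub and its tools are at (365,160).

```bash
cat > ax.py <<'E'
from h import *
def axis(img,c,z,r0,r1):
    # median tube centre per row (bluish-grey, low saturation)
    hsv=cv2.cvtColor(img,cv2.COLOR_RGB2HSV); out=[]
    for v in range(r0,r1):
        m=np.where((hsv[v,215:290,1]<60)&(hsv[v,215:290,2]>90))[0]+215
        if len(m)>5: out.append(onz(c,(m.min()+m.max())/2,v,z))
    return np.array(out)
E
python3 - <<'E'
from ax import *
d=np.load('w.npz'); img=cv2.imread('pics/w.png')[...,::-1].copy()
c=dict(o=d['o'],Rw=d['Rw'],fx=d['K'][0],fy=d['K'][0],cx=d['K'][1],cy=d['K'][2])
q=np.vstack([axis(img,c,.055,60,120),axis(img,c,.055,135,225)])
m=q.mean(0); W,V=np.linalg.eigh(np.cov(q[:,:2].T)); dd=V[:,1]*np.sign(V[1,1]); print(len(q),m,dd,np.degrees(np.arctan2(dd[1],dd[0])),W**.5)
for n,v in(('tip',44),('colF',123),('colB',134),('wF',229),('wB',256)):
    e=onz(c,251,v,.055); print(n,e,(e-m)[:2]@dd)
tr=1.8616; X=np.array([np.cos(tr),np.sin(tr)]); Y=np.array([np.sin(tr),-np.cos(tr)])
e=(m[:2]-[.46537,-.23955]); print('off tool y',e@Y, 'tip toolx', (onz(c,251,44,.055)[:2]-[.46537,-.23955])@X)
p=d['pw']; t=p[(p[...,2]>.06)&(p[...,2]<.17)&(np.mgrid[0:384,0:512][1]>310)&(np.mgrid[0:384,0:512][0]<215)&(np.mgrid[0:384,0:512][0]>115)]
r=(t[:,:2]-[.46537,-.23955]); print('tub tool y min',np.nanmin(r@Y),np.nanmin(r@X),np.nanmax(r@X), np.nanmax(t[:,2]))
E
```

```text
150 [ 0.45674535 -0.22247954  0.055     ] [-0.28834618  0.95752623] 106.75897009544998 [0.00023291 0.06540643]
tip [ 0.42130639 -0.10451563  0.055     ] 0.12317223077229263
colF [ 0.44807449 -0.19462333  0.055     ] 0.029173269859361042
colB [ 0.45208256 -0.20811543  0.055     ] 0.01509851557254014
wF [ 0.49003536 -0.33587349  0.055     ] -0.11817672566912496
wB [ 0.50204914 -0.3763147   0.055     ] -0.16036437637954168
off tool y -0.003368054875106219 tip toolx 0.14199880171489412
tub tool y min 0.09403915098845601 -0.03465726178645147 0.058852533584797175 0.15799084422472864
```

Call:
step_arm(
  plan=[
    [-1,0.05,0.037,-0.04,0],
    [-1,0.1,0.075,-0.08,0],
    [-1,0.15,0.11,-0.1,0],
    [-1,0.2,0.147,-0.1,0],
    [-1,0.25,0.185,-0.1,0],
    [-1,0.293,0.215,-0.1,0],
    [-1,0.293,0.215,-0.1,0],
    [-1,0.293,0.215,-0.1,0],
    [-1,0.293,0.215,-0.1,0],
  ],
)

```text
time: 2.5
tool_pos: [0.587, 0.101, 0.3838]
tool_rot: [3.141, 0.001, 1.86]
contact_force: [0.0, -0.2, -0.5]
opening: 0.0919
grip_force: 0.0
```

```bash
python3 - <<'E'
from h import *
d=np.load('w.npz'); p=d['pw'];U=np.mgrid[0:384,0:512][1];Vv=np.mgrid[0:384,0:512][0]
t=p[(p[...,2]>.1)&(p[...,2]<.19)&(U>310)&(Vv<215)&(Vv>115)]
tr=1.8616; X=np.array([np.cos(tr),np.sin(tr)]); Y=np.array([np.sin(tr),-np.cos(tr)])
r=(t[:,:2]-[.46537,-.23955]); i=np.argsort(r@Y)[:6]; print('tools',np.c_[r@X,r@Y,t[:,2]][i])
s=observe(); print(s['tool_pos'],s['tool_rot'],s['time'])
w=cam('wrist'); save(w,'w2'); p=cloud(w)
np.savez('w2.npz',pw=p,o=w['o'],Rw=w['Rw'],K=[w['fx'],w['cx'],w['cy']])
hsv=cv2.cvtColor(w['img'],cv2.COLOR_RGB2HSV)
near=np.hypot(p[...,0]-.567,p[...,1]-.17)<.06
red=((hsv[...,0]<8)|(hsv[...,0]>172))&(hsv[...,1]>130)&(hsv[...,2]>70)&near&(p[...,2]>.2)
top=red&(abs(p[...,2]-.268)<.007); v,u=np.where(top)
print(len(u),np.nanmedian(p[red][:,2]),np.nanmax(p[red][:,2]))
q=np.array([onz(w,a,b,.269) for a,b in zip(u,v)])[:,:2].astype(np.float32); print('wing',cv2.minAreaRect(q))
tp=near&(abs(p[...,2]-.223)<.006)&~red; v,u=np.where(tp|red)
q=p[tp][:,:2].astype(np.float32); print('block',len(q),np.median(p[tp][:,2]),cv2.minAreaRect(q))
E
```

```text
tools [[0.02736594 0.10632146 0.14822394]
 [0.02628971 0.10651064 0.14792054]
 [0.02526381 0.10658007 0.1479867 ]
 [0.02563511 0.10694909 0.14334256]
 [0.02509229 0.10710988 0.13954652]
 [0.02647174 0.107127   0.14919268]]
[0.58700501 0.10101423 0.38382222] [3.14115486e+00 6.65037463e-04 1.85956457e+00] 2.5
549 0.2702394412569196 0.27274897556567984
wing ((0.566419780254364, 0.16876937448978424), (0.010323294438421726, 0.04309428483247757), 16.553621292114258)
block 1249 0.22471928706629185 ((0.5662604570388794, 0.16835838556289673), (0.04592165723443031, 0.04743209853768349), 16.51460838317871)
```

View pics/w2.png

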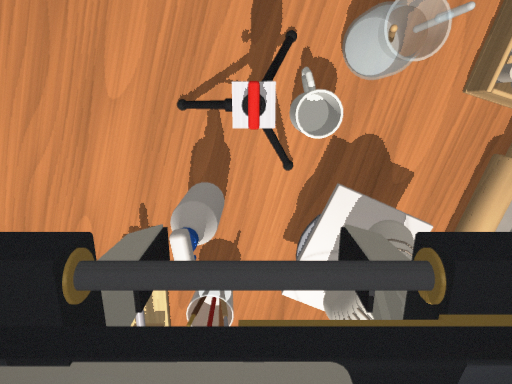

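The wrist view shows the clamp at (254,105) with the wing along the hole, the spray bottle at (197,213) left of the line, and the mug at (317,112). Two independent fits of the clamp centre agree on (0.566, 0.1685), with the hole direction at 106.5°. Next I grip the boom.

Call:
step_arm(
  plan=[
    [-0.5,-0.045,-0.03,0,0],
    [0,-0.09,-0.06,0,0],
    [0.2,-0.135,-0.09,0,0],
    [0.2,-0.18,-0.12,0.02,0],
    [0.2,-0.225,-0.15,0.05,0],
    [0.2,-0.27,-0.18,0.08,0],
    [0.2,-0.324,-0.217,0.11,0],
    [0.2,-0.324,-0.217,0.16,0],
    [0.2,-0.324,-0.217,0.21,0],
    [0.2,-0.324,-0.217,0.26,0],
    [0.2,-0.324,-0.217,0.29,0],
    [0.2,-0.324,-0.217,0.31,0],
    [0.2,-0.324,-0.217,0.33,0],
    [0.2,-0.324,-0.217,0.3475,0],
    [0.2,-0.324,-0.217,0.3475,0],
    [0.2,-0.324,-0.217,0.3475,0],
  ],
)

```text
time: 4.55
tool_pos: [0.472, -0.2712, 0.0368]
tool_rot: [3.141, 0.001, 1.86]
contact_force: [-0.1, -0.2, 1.1]
opening: 0.0366
grip_force: 0.0
```

Call:
step_arm(
  plan=[
    [1,0,0,0,0],
    [1,0,0,0,0],
    [1,0,0,0,0],
    [1,0,0,0,0],
    [1,0,0,0,0],
    [1,0,0,0,0],
  ],
  grip_force=40,
)

```text
time: 5.3
tool_pos: [0.472, -0.2702, 0.0358]
tool_rot: [-3.142, -0.0, 1.861]
contact_force: [0.2, 0.3, -0.1]
opening: 0.0004
grip_force: 0.0
```

The fingers shut on nothing, so I'll look.

```bash
python3 - <<'E'
from h import *
s=observe();print(s['tool_pos'],s['tool_rot'],s['contact_force'],s['opening'])
w=cam('wrist');a=cam('scene');b=cam('side')
I=np.hstack([cv2.resize(w['img'],(400,300)),cv2.resize(a['img'][190:340,90:290],(400,300))])
cv2.imwrite('pics/d.png',I[...,::-1])
E
```

```text
[ 0.47196939 -0.27020628  0.0357944 ] [-3.14156751e+00 -4.43189888e-05  1.86094726e+00] [ 0.20724032  0.25079531 -0.10962356] 0.00044689944791058325
```

View pics/d.png

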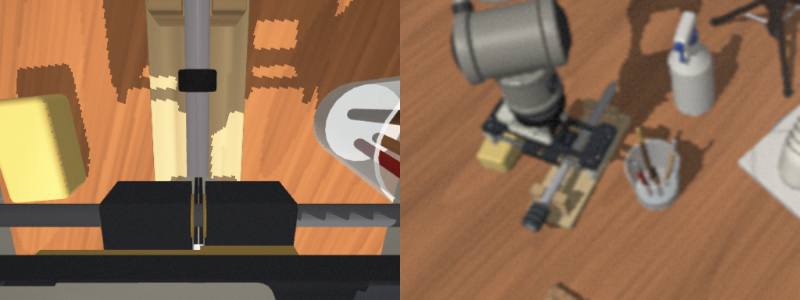

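Left (wrist): the fingers are shut at (198,215), right on the tube's line, with the collar at (197,80). I'll check the heights in the depth data.

```bash
python3 - <<'E'
from h import *
w=cam('wrist'); p=cloud(w)
# full-res coords = crop*1.28
for u,v in[(252,20),(252,60),(252,90),(252,103),(253,140),(253,180),(253,215),(253,222),(248,240),(253,240),(258,240),(200,240),(200,270),(253,270),(254,282),(254,290),(253,310)]:
    print(u,v,np.round(p[v,u],3),round(float(w['range_z'][v,u]),3),w['img'][v,u])
a=cam('scene');b=cam('side')
for n,c in(('a',a),('b',b)):
    q=cloud(c); 
    for nm,P in(('grip',[.4714,-.2713,.055]),('tcp',[.472,-.2702,.036]),('weight',[.497,-.355,.055])):
        X=c['R']@np.array(P)+c['t']; u=int(c['fx']*X[0]/X[2]+c['cx']);v=int(c['fy']*X[1]/X[2]+c['cy']); print(n,nm,u,v,np.round(q[v,u],3),X[2])
I=np.hstack([cv2.resize(a['img'][230:320,120:240],(400,300),interpolation=2),cv2.resize(b['img'][80:200,220:380],(400,300),interpolation=2)])
cv2.imwrite('pics/e.png',I[...,::-1])
E
```

```text
252 20 [ 0.439 -0.165  0.064] 0.149 [142 138 137]
252 60 [ 0.444 -0.182  0.066] 0.152 [140 135 137]
252 90 [ 0.448 -0.195  0.069] 0.152 [28 27 28]
252 103 [ 0.45  -0.2    0.069] 0.154 [30 26 29]
253 140 [ 0.456 -0.218  0.064] 0.163 [132 127 129]
253 180 [ 0.462 -0.238  0.065] 0.168 [131 125 126]
253 215 [ 0.467 -0.257  0.065] 0.174 [129 125 124]
253 222 [ 0.468 -0.261  0.065] 0.175 [132 125 126]
248 240 [ 0.466 -0.26   0.091] 0.149 [110 106  97]
253 240 [ 0.468 -0.26   0.089] 0.152 [47 48 49]
258 240 [ 0.471 -0.26   0.088] 0.152 [17 22 21]
200 240 [ 0.447 -0.239  0.147] 0.089 [32 34 38]
200 270 [ 0.449 -0.24   0.161] 0.076 [35 34 37]
253 270 [ 0.463 -0.24   0.154] 0.083 [64 66 64]
254 282 [ 0.464 -0.243  0.156] 0.083 [66 67 70]
254 290 [ 0.465 -0.246  0.154] 0.085 [116 114 115]
253 310 [ 0.474 -0.278  0.117] 0.129 [143 138 140]
a grip 171 274 [ 0.483 -0.279  0.081] 1.1706262166735328
a tcp 173 276 [ 0.478 -0.273  0.053] 1.1854055387699471
a weight 157 298 [ 0.502 -0.358  0.07 ] 1.1177890957238528
b grip 279 143 [ 0.474 -0.259  0.068] 1.4860062962302782
b tcp 279 146 [ 0.473 -0.252  0.057] 1.5001458504462348
b weight 273 129 [ 0.503 -0.23   0.168] 1.5395781579092809
```

View pics/e.png

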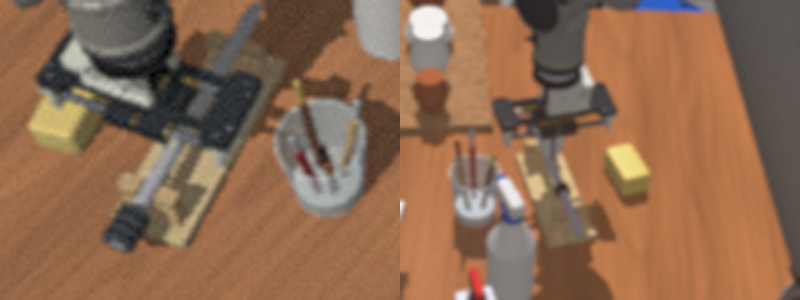

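The boom hasn't moved (axis still at 55 mm), yet the fingers meet on its line. That suggests the fingertips are above the tube. I'll reopen and check the fingertip height in depth.

Call:
step_arm(
  plan=[
    [0.2,0,0,0,0],
    [0.2,0,0,0,0],
    [0.2,0,0,0,0],
    [0.2,0,0,0,0],
  ],
)

```text
time: 6.1
tool_pos: [0.472, -0.2703, 0.0358]
tool_rot: [3.142, 0.0, 1.861]
contact_force: [0.5, 0.0, 0.4]
opening: 0.0348
grip_force: 0.0
```

```bash
python3 - <<'E'
from h import *
s=observe(); print(s['tool_pos'],s['opening'],s['contact_force'],s['qpos'])
w=cam('wrist'); p=cloud(w); Rt=Ro.from_euler('xyz',s['tool_rot']).as_matrix()
T=(p-s['tool_pos'])@Rt   # tool coords
m=(abs(T[...,1])<.06)&(abs(T[...,0])<.04)&(T[...,2]<-.005)
q=T[m]
for lo in np.arange(-.13,0.0,.01):
    k=q[(q[:,2]>lo)&(q[:,2]<=lo+.01)]
    if len(k): print(round(lo,2),len(k),'y',np.round(np.percentile(k[:,1],[0,25,50,75,100]),3),'x',np.round([k[:,0].min(),k[:,0].max()],3))
a=cam('side'); I=np.hstack([cv2.resize(w['img'],(400,300)),cv2.resize(a['img'][110:185,235:335],(400,300),interpolation=2)])
cv2.imwrite('pics/f.png',I[...,::-1])
E
```

```text
[ 0.47197068 -0.270261    0.03584696] 0.03482188903577224 [0.47049082 0.0420024  0.39059047] [-6.61009487e-01  5.50266543e-01  1.67163513e+00  4.54918217e-05
  9.19630199e-01 -9.51061424e-01]
-0.13 18585 y [-0.057 -0.032  0.001  0.032  0.048] x [0.018 0.038]
-0.12 10229 y [-0.06 -0.02 -0.    0.02  0.06] x [0.01  0.038]
-0.11 1715 y [-0.048 -0.027  0.018  0.027  0.047] x [0.003 0.037]
-0.1 334 y [-0.02  -0.02   0.019  0.019  0.02 ] x [-0.005  0.013]
-0.09 502 y [-0.02  -0.02  -0.017  0.019  0.019] x [-0.01   0.006]
-0.08 347 y [-0.027 -0.021  0.017  0.02   0.026] x [-0.01   0.012]
-0.07 577 y [-0.03  -0.022 -0.018  0.022  0.029] x [-0.009  0.012]
-0.06 622 y [-0.031 -0.022 -0.     0.022  0.031] x [-0.001  0.012]
-0.05 530 y [-0.033 -0.022 -0.     0.021  0.032] x [-0.005  0.012]
-0.04 173 y [-0.026 -0.018 -0.001  0.017  0.024] x [-0.011  0.037]
-0.03 2876 y [-0.024 -0.005 -0.001  0.003  0.023] x [-0.04  0.04]
-0.02 28 y [-0.021 -0.018 -0.002  0.016  0.023] x [-0.04  -0.016]
```

View pics/f.png

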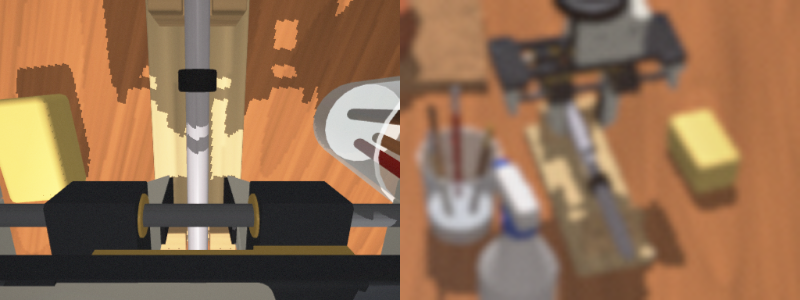

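Right (side view): the fingertips end just above the tube. Left (wrist): the fingers straddle the tube at about (150,210) and (245,210). So the real tips sit behind the stated TCP, and I'll measure by how much.

```bash
python3 - <<'E'
from h import *
s=observe(); w=cam('wrist'); p=cloud(w); Rt=Ro.from_euler('xyz',s['tool_rot']).as_matrix(); T=(p-s['tool_pos'])@Rt
for sg in(-1,1):
    y=T[...,1]*sg
    m=(y>.014)&(y<.036)&(abs(T[...,0])<.015)&(T[...,2]<-.005)
    z=np.sort(T[m][:,2]); print(sg,len(z),z[-30::3])
    # per column along the finger: tool coords near depth discontinuity
    X=np.array([.0095,sg*.021,0]); 
    for zz in(-.05,-.04,-.03,-.02,-.01,0):
        P=s['tool_pos']+Rt@np.array([.0095,sg*.021,zz]); c=w['Rw'].T@(P-w['o']); u=int(w['fx']*c[0]/c[2]+w['cx']);v=int(w['fy']*c[1]/c[2]+w['cy'])
        print(zz,u,v,np.round(T[v,u],3) if 0<=v<384 else '',w['img'][v,u] if v<384 else '')
E
```

```text
-1 1805 [-0.03718848 -0.03708295 -0.03695743 -0.03663967 -0.03647507 -0.03624128
 -0.03605592 -0.03569759 -0.03513882 -0.03474164]
-0.05 210 239 [ 0.011 -0.021 -0.054] [129 127 115]
-0.04 213 231 [ 0.012 -0.021 -0.045] [123 118 109]
-0.03 215 224 [-0.01  -0.028  0.021] [230 205 155]
-0.02 217 217 [-0.004 -0.026  0.019] [251 236 180]
-0.01 219 212 [-0.001 -0.025  0.02 ] [251 235 176]
0 221 206 [ 0.003 -0.023  0.021] [251 234 176]
1 1805 [-0.03704686 -0.03692281 -0.03656663 -0.03640419 -0.03600806 -0.03593593
 -0.03562465 -0.03532594 -0.03498629 -0.03471257]
-0.05 297 239 [ 0.012  0.02  -0.054] [124 122 111]
-0.04 294 231 [ 0.011  0.02  -0.043] [122 120 110]
-0.03 292 224 [-0.01   0.027  0.02 ] [236 212 158]
-0.02 290 217 [-0.004  0.025  0.019] [248 229 168]
-0.01 288 212 [-0.001  0.024  0.021] [248 227 166]
0 287 206 [0.003 0.023 0.02 ] [247 226 164]
```

Both fingertips end 35 mm short of the reported TCP, while known heights read correctly (rest base 15 mm, tube top 65 mm). The real grasp point is therefore about 54 mm behind the TCP, so I'll go 34 mm lower and grip.

Call:
step_arm(
  plan=[
    [0.2,0,0,0.01,0],
    [0.2,0,0,0.02,0],
    [0.2,0,0,0.03,0],
    [0.2,0,0,0.034,0],
    [0.2,0,0,0.034,0],
    [1,0,0,0.034,0],
    [1,0,0,0.034,0],
    [1,0,0,0.034,0],
    [1,0,0,0.034,0],
    [1,0,0,0.034,0],
  ],
  grip_force=40,
)

```text
time: 7.5
tool_pos: [0.472, -0.2704, 0.0021]
tool_rot: [3.141, 0.0, 1.861]
contact_force: [-2.6, 0.2, 2.9]
opening: 0.015
grip_force: 40.0
```

Call:
step_arm(
  plan=[
    [1,0,0,-0.01,0],
    [1,0,0,-0.03,0],
    [1,0,0,-0.06,0],
    [1,0,0,-0.11,0],
    [1,0,0,-0.16,0],
    [1,0,0,-0.21,0],
    [1,0,0,-0.25,0],
    [1,0,0,-0.25,0],
    [1,0.02,0.03,-0.25,0],
    [1,0.05,0.07,-0.25,0],
    [1,0.08,0.11,-0.25,0],
    [1,0.11,0.15,-0.25,0],
    [1,0.14,0.19,-0.25,0],
    [1,0.161,0.2155,-0.25,0],
    [1,0.161,0.2155,-0.25,0],
    [1,0.161,0.2155,-0.25,0],
    [1,0.161,0.2155,-0.25,0],
  ],
)

```text
time: 9.62
tool_pos: [0.6318, -0.0554, 0.2514]
tool_rot: [-3.141, -0.0, 1.859]
contact_force: [-0.3, -0.2, -2.5]
opening: 0.0149
grip_force: 40.0
```

```bash
cat > look.py <<'E'
from h import *
s=observe(); print(s['tool_pos'],s['tool_rot'],s['opening'],s['grip_force'],s['contact_force'],s['time'])
w=cam('wrist'); p=cloud(w); Rt=Ro.from_euler('xyz',s['tool_rot']).as_matrix(); T=(p-s['tool_pos'])@Rt
hsv=cv2.cvtColor(w['img'],cv2.COLOR_RGB2HSV)
# tube top ridge in tool coords: points near y=0 above plane
m=(abs(T[...,1])<.02)&(T[...,0]>.012)&(T[...,2]<-.03)&(T[...,2]>-.09)
for lo in np.arange(.02,.2,.01):
    k=T[m&(T[...,0]>lo)&(T[...,0]<lo+.01)]
    if len(k)>10: print(round(lo,2),len(k),'ymid %.4f w %.4f ztop %.4f'%((k[:,1].min()+k[:,1].max())/2,np.ptp(k[:,1]),np.percentile(k[:,2],5)))
red=((hsv[...,0]<8)|(hsv[...,0]>172))&(hsv[...,1]>130)&(hsv[...,2]>70)&(np.hypot(p[...,0]-.567,p[...,1]-.17)<.05)&(p[...,2]>.2)
k=T[red]; 
if len(k): print('wing tool',len(k),np.median(k,0),(k[:,1].min()+k[:,1].max())/2,k[:,0].min(),k[:,0].max())
for n in('scene','side'):
    c=cam(n); save(c,'z_'+n); q=cloud(c); Tq=(q-s['tool_pos'])@Rt
    m=(abs(Tq[...,1])<.03)&(Tq[...,0]>.085)&(Tq[...,0]<.23)&(abs(Tq[...,2]+.053)<.03)&(np.hypot(q[...,0]-.5665,q[...,1]-.1686)>.042)
    k=Tq[m]; print(n,len(k))
    if len(k)>5:
        f=np.polyfit(k[:,0],k[:,2],1); print('tube slope z',f,'y fit',np.polyfit(k[:,0],k[:,1],1),'x',k[:,0].min(),k[:,0].max())
E
python3 look.py
```

```text
[ 0.63177813 -0.05542762  0.25139483] [-3.14067972e+00 -2.16713180e-04  1.85938150e+00] 0.014922766546249768 39.99928057193756 [-0.25334622 -0.17767582 -2.5232796 ] 9.625
0.02 736 ymid -0.0006 w 0.0156 ztop -0.0630
0.03 790 ymid -0.0004 w 0.0158 ztop -0.0629
0.04 836 ymid -0.0003 w 0.0155 ztop -0.0630
0.05 880 ymid -0.0006 w 0.0156 ztop -0.0630
0.06 1136 ymid -0.0008 w 0.0251 ztop -0.0673
0.07 1637 ymid -0.0006 w 0.0251 ztop -0.0677
0.08 1054 ymid -0.0003 w 0.0218 ztop -0.0634
0.09 1151 ymid -0.0003 w 0.0156 ztop -0.0630
0.1 1185 ymid -0.0006 w 0.0157 ztop -0.0631
0.11 16 ymid -0.0005 w 0.0152 ztop -0.0594
scene 98
tube slope z [ 0.02314461 -0.06379124] y fit [9.29044563e-05 1.28393411e-03] x 0.09368392455238941 0.1742846610154931
side 115
tube slope z [ 0.01808172 -0.05988476] y fit [-0.00623681  0.00300781] x 0.08503445501938962 0.17684570666669622
```

The boom is held level and straight, with the collar where it should be. I'll lower it to clamp height, shift 1.5 mm sideways, and check before inserting.

Call:
step_arm(
  plan=[
    [1,0,0.0015,0.03,0],
    [1,0,0.0015,0.06,0],
    [1,0,0.0015,0.085,0],
    [1,0,0.0015,0.1,0],
    [1,0,0.0015,0.1045,0],
    [1,0,0.0015,0.1045,0],
    [1,0,0.0015,0.1045,0],
  ],
)

```text
time: 10.65
tool_pos: [0.6345, -0.0541, 0.1485]
tool_rot: [3.14, 0.001, 1.861]
contact_force: [-0.1, -0.5, -1.7]
opening: 0.0151
grip_force: 40.0
```

```bash
python3 look.py; python3 - <<'E'
import cv2,numpy as np
a=cv2.imread('pics/z_scene.png');b=cv2.imread('pics/z_side.png')
cv2.imwrite('pics/g.png',np.hstack([cv2.resize(a[140:290,190:390],(400,300),interpolation=2),cv2.resize(b[130:280,180:380],(400,300),interpolation=2)]))
E
```

```text
[ 0.63450204 -0.05407837  0.14852883] [3.13968101e+00 1.04437609e-03 1.86083316e+00] 0.015129375995812754 39.999507665634155 [-0.07472945 -0.53043993 -1.68818183] 10.65
0.02 726 ymid -0.0006 w 0.0156 ztop -0.0629
0.03 797 ymid -0.0004 w 0.0158 ztop -0.0630
0.04 829 ymid -0.0004 w 0.0154 ztop -0.0629
0.05 890 ymid -0.0006 w 0.0156 ztop -0.0630
0.06 1122 ymid -0.0008 w 0.0250 ztop -0.0673
0.07 1637 ymid -0.0005 w 0.0252 ztop -0.0677
0.08 1057 ymid -0.0003 w 0.0218 ztop -0.0635
0.09 1146 ymid -0.0005 w 0.0159 ztop -0.0631
0.1 1191 ymid -0.0006 w 0.0157 ztop -0.0630
0.11 15 ymid -0.0006 w 0.0152 ztop -0.0590
scene 98
tube slope z [ 0.01530291 -0.06253119] y fit [0.00214404 0.00040993] x 0.0874531357064722 0.1719608984119682
side 106
tube slope z [ 0.03146768 -0.06098383] y fit [0.00230774 0.00191121] x 0.08523270861069292 0.17685566408303371
```

View pics/g.png

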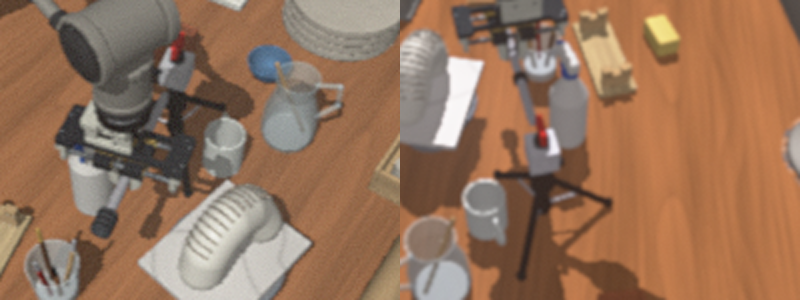

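The side view (right) shows the tip at about (527,118) lined up with the clamp at (543,150). The spray bottle is clear. I'm starting the insertion in small steps.

Call:
step_arm(
  plan=[
    [1,0.015,0,0,0],
    [1,0.025,0,0,0],
    [1,0.031,0,0,0],
    [1,0.035,0,0,0],
    [1,0.039,0,0,0],
    [1,0.043,0,0,0],
    [1,0.047,0,0,0],
    [1,0.047,0,0,0],
  ],
)

```text
time: 11.8
tool_pos: [0.6204, -0.0087, 0.1474]
tool_rot: [3.141, 0.0, 1.861]
contact_force: [0.3, -0.1, -2.0]
opening: 0.0149
grip_force: 40.0
```

```bash
python3 look.py
```

```text
[ 0.62038348 -0.00865871  0.1473793 ] [3.14149047e+00 2.47801339e-05 1.86105528e+00] 0.014866159080127048 39.99925374984741 [ 0.28139832 -0.14311873 -2.02312135] 11.8
0.02 737 ymid -0.0006 w 0.0156 ztop -0.0629
0.03 789 ymid -0.0003 w 0.0158 ztop -0.0630
0.04 828 ymid -0.0003 w 0.0154 ztop -0.0630
0.05 891 ymid -0.0006 w 0.0156 ztop -0.0631
0.06 1125 ymid -0.0008 w 0.0251 ztop -0.0672
0.07 1637 ymid -0.0006 w 0.0251 ztop -0.0677
0.08 1060 ymid -0.0003 w 0.0218 ztop -0.0634
0.09 1138 ymid -0.0005 w 0.0159 ztop -0.0630
0.1 1194 ymid -0.0006 w 0.0158 ztop -0.0631
0.11 15 ymid -0.0005 w 0.0151 ztop -0.0591
scene 57
tube slope z [ 0.01988266 -0.06358821] y fit [-0.00374598  0.0013543 ] x 0.08853885220110928 0.14098428368221444
side 58
tube slope z [-0.00288552 -0.05723476] y fit [ 0.08458012 -0.00646609] x 0.08689512515947515 0.1422285296472862
```

Call:
step_arm(
  plan=[
    [1,0.006,0,0,0],
    [1,0.012,0,0,0],
    [1,0.018,0,0,0],
    [1,0.024,0,0,0],
    [1,0.024,0,0,0],
  ],
)

```text
time: 12.58
tool_pos: [0.6134, 0.0147, 0.1474]
tool_rot: [3.141, -0.0, 1.862]
contact_force: [0.3, 0.7, -3.2]
opening: 0.0149
grip_force: 40.0
```

Call:
step_arm(
  plan=[
    [1,0.008,0,0,0],
    [1,0.016,0,0,0],
    [1,0.024,0,0,0],
    [1,0.032,0,0,0],
    [1,0.04,0,0,0],
    [1,0.048,0,0,0],
    [1,0.048,0,0,0],
  ],
)

```text
time: 13.45
tool_pos: [0.5997, 0.0608, 0.1474]
tool_rot: [3.141, 0.0, 1.862]
contact_force: [-0.3, 0.5, -3.1]
opening: 0.0149
grip_force: 40.0
```

```bash
cat > look2.py <<'E'
from h import *
s=observe(); print(s['tool_pos'],s['tool_rot'],s['contact_force'],s['torque'],s['time'])
w=cam('wrist'); p=cloud(w); Rt=Ro.from_euler('xyz',s['tool_rot']).as_matrix(); T=(p-s['tool_pos'])@Rt
for v in range(0,200,4):
    k=T[v,240:266]; c=w['img'][v,240:266].mean(0); print(v,np.round(np.nanmedian(k,0),4),c.astype(int),end=' | ' if v%8 else '\n')
E
python3 look2.py
```

```text
[0.59967755 0.06075651 0.14740375] [3.14148275e+00 4.26799777e-06 1.86167148e+00] [-0.32420019  0.49118389 -3.05044313] [ 0.00111037 -0.00838676 -0.00154346] 13.45
0 [ 0.0927 -0.0004 -0.1225] [168  33  28]
4 [ 0.092  -0.0005 -0.1224] [162  32  28] | 8 [ 0.0916 -0.0004 -0.1212] [153  31  27]
12 [ 0.0913 -0.0005 -0.1198] [146  31  25] | 16 [ 0.0914 -0.0005 -0.1162] [146  29  25]
20 [ 0.0913 -0.0005 -0.1131] [147  31  26] | 24 [ 0.0914 -0.0004 -0.109 ] [147  30  25]
28 [ 0.0913 -0.0006 -0.1051] [147  30  25] | 32 [ 0.0913 -0.0006 -0.1001] [151  46  41]
36 [ 0.0946 -0.0007 -0.0771] [190 184 185] | 40 [ 0.0934 -0.0007 -0.0771] [191 185 186]
44 [ 0.0921 -0.0007 -0.0773] [192 185 186] | 48 [ 0.0909 -0.0007 -0.0773] [191 185 185]
52 [ 0.0897 -0.0007 -0.0773] [190 183 184] | 56 [ 0.0892 -0.0007 -0.0714] [145 141 141]
60 [ 0.089  -0.0007 -0.0621] [161 155 156] | 64 [ 0.0876 -0.0007 -0.0618] [161 155 156]
68 [ 0.0862 -0.0007 -0.0618] [161 155 156] | 72 [ 0.0847 -0.0007 -0.0621] [161 155 156]
76 [ 0.0833 -0.0007 -0.0618] [161 155 156] | 80 [ 0.0818 -0.0007 -0.0619] [161 154 156]
84 [ 0.0801 -0.0
[... 555 characters left out ...]
8 -0.0616] [160 154 155]
140 [ 0.0586 -0.0008 -0.0617] [160 153 155] | 144 [ 0.057  -0.0008 -0.0618] [160 153 155]
148 [ 0.0554 -0.001  -0.0618] [160 154 155] | 152 [ 0.0538 -0.0008 -0.0621] [160 153 155]
156 [ 0.0521 -0.0008 -0.0619] [159 153 154] | 160 [ 0.0504 -0.0008 -0.062 ] [160 154 154]
164 [ 0.0487 -0.0008 -0.0618] [160 153 155] | 168 [ 0.047  -0.0008 -0.0618] [160 153 155]
172 [ 0.0453 -0.0006 -0.0617] [160 153 155] | 176 [ 0.0436 -0.0008 -0.062 ] [160 153 155]
180 [ 0.0419 -0.0008 -0.0619] [159 153 154] | 184 [ 0.0402 -0.001  -0.0619] [159 153 155]
188 [ 0.0384 -0.0008 -0.0619] [160 153 154] | 192 [ 0.0366 -0.0008 -0.0619] [159 153 154]
196 [ 0.0349 -0.0008 -0.0619] [160 153 155] |
```

The mouth face is at tool x 89 mm and the collar face at 80.5 mm, which leaves about 8 mm. I'm closing it gently.

Call:
step_arm(
  plan=[
    [1,0.003,0,0,0],
    [1,0.006,0,0,0],
    [1,0.007,0,0,0],
    [1,0.008,0,0,0],
    [1,0.0085,0,0,0],
    [1,0.0085,0,0,0],
  ],
)

```text
time: 14.25
tool_pos: [0.5974, 0.0682, 0.1474]
tool_rot: [3.141, 0.0, 1.861]
contact_force: [0.4, -0.3, -2.9]
opening: 0.0151
grip_force: 40.0
```

```bash
python3 look2.py | sed -n 1,14p
```

```text
[0.59742948 0.06823977 0.14736556] [3.14148343e+00 7.59437017e-05 1.86082459e+00] [ 0.36259081 -0.27353126 -2.93461611] [ 0.00602948 -0.03723206 -0.02122648] 14.25
0 [ 0.0925 -0.0005 -0.1234] [186  40  35]
4 [ 0.0918 -0.0005 -0.1232] [186  40  34] | 8 [ 0.0911 -0.0005 -0.1235] [186  40  34]
12 [ 0.0905 -0.0005 -0.1231] [187  41  35] | 16 [ 0.0897 -0.0005 -0.1232] [187  40  35]
20 [ 0.089  -0.0005 -0.1233] [188  41  35] | 24 [ 0.0883 -0.0005 -0.1232] [188  41  35]
28 [ 0.0876 -0.0005 -0.1232] [188  41  35] | 32 [ 0.0868 -0.0005 -0.1233] [188  40  35]
36 [ 0.0861 -0.0005 -0.1231] [184  39  33] | 40 [ 0.0855 -0.0005 -0.1229] [177  37  31]
44 [ 0.0847 -0.0006 -0.1228] [170  34  29] | 48 [ 0.0841 -0.0005 -0.1218] [160  33  26]
52 [ 0.0836 -0.0005 -0.1205] [148  31  27] | 56 [ 0.0835 -0.0005 -0.1151] [148  31  25]
60 [ 0.0835 -0.0006 -0.1078] [148  31  25] | 64 [ 0.0835 -0.0006 -0.0995] [165 110 110]
68 [ 0.0847 -0.0007 -0.0773] [191 184 186] | 72 [ 0.0834 -0.0009 -0.0774] [191 185 186]
76 [ 0.0821 -0.0007 -0.0771] [191 185 186] | 80 [ 0.0815 -0.0007 -0.0673] [153 147 147]
84 [ 0.0801 -0.0007 -0.0661] [30 29 30] | 88 [ 0.0786 -0.0007 -0.067 ] [31 31 32]
92 [ 0.0772 -0.0007 -0.0672] [32 31 32] | 96 [ 0.0758 -0.0007 -0.0671] [33 32 33]
```

Call:
step_arm(
  plan=[
    [1,0.0005,0,0,0],
    [1,0.001,0,0,0],
    [1,0.001,0,0,0],
  ],
)

```text
time: 14.68
tool_pos: [0.5971, 0.0692, 0.1473]
tool_rot: [3.142, 0.0, 1.861]
contact_force: [-0.4, -0.3, -2.9]
opening: 0.0146
grip_force: 40.0
```

Call:
step_arm(
  plan=[
    [1,0.0005,0,0,0],
    [1,0.001,0,0,0],
    [1,0.001,0,0,0],
  ],
)

```text
time: 15.05
tool_pos: [0.5972, 0.0693, 0.1475]
tool_rot: [3.141, 0.001, 1.861]
contact_force: [1.2, -4.8, -3.0]
opening: 0.015
grip_force: 40.0
```

Contact is made (about 5 N along the arm), with the collar seated. I'll release, rise and look at the wing.

Call:
step_arm(
  plan=[
    [0.5,0,0,0,0],
    [0.2,0,0,0,0],
    [0.2,0,0,0,0],
    [0.2,0,0,0,0],
    [0.2,0,0,-0.03,0],
    [0.2,0,0,-0.08,0],
    [0.2,0,0,-0.13,0],
    [0.2,0.03,0,-0.17,0],
    [0.2,0.03,0,-0.17,0],
    [0.2,0.03,0,-0.17,0],
  ],
)

```text
time: 16.3
tool_pos: [0.588, 0.0989, 0.3166]
tool_rot: [-3.141, -0.0, 1.861]
contact_force: [0.8, 0.6, -0.5]
opening: 0.037
grip_force: 0.0
```

```bash
cat > look3.py <<'E'
from h import *
s=observe(); print(s['tool_pos'],s['tool_rot'],s['contact_force'],s['time'],s['qpos'][5])
w=cam('wrist'); p=cloud(w); Rt=Ro.from_euler('xyz',s['tool_rot']).as_matrix()
hsv=cv2.cvtColor(w['img'],cv2.COLOR_RGB2HSV)
red=((hsv[...,0]<8)|(hsv[...,0]>172))&(hsv[...,1]>130)&(hsv[...,2]>70)&(abs(p[...,2]-.268)<.008)
v,u=np.where(red); q=np.array([onz(w,a,b,.2695) for a,b in zip(u,v)])[:,:2].astype(np.float32); r=cv2.minAreaRect(q); print('wing',r)
d=np.r_[r[0],.257]-s['tool_pos']; print('tool shift to wing',Rt.T@d)
L=p-np.array([.5663,.1686,0]); dd=np.array([-.284,.959]); al=L[...,:2]@dd; la=L[...,:2]@np.array([.959,.284])
m=(abs(la)<.012)&(p[...,2]>.18)&(p[...,2]<.22)
for lo in np.arange(-.21,.12,.01):
    k=p[m&(al>lo)&(al<lo+.01)]
    if len(k)>15: print(round(lo,2),len(k),'ztop %.4f'%np.percentile(k[:,2],95), 'lat %.4f'%np.median(la[m&(al>lo)&(al<lo+.01)]))
c=(abs(la)<.006)&(w['img'].mean(-1)<60)&(p[...,2]>.195)&(p[...,2]<.222); print('dark (collar) along',np.percentile(al[c],[1,50,99]) if c.any() else None)
e=(abs(la)<.02)&(abs(p[...,2]-.2235)<.004); print('clamp top along',np.percentile(al[e],[1,99]))
save(w,'z_w')
E
python3 look3.py
```

```text
[0.58796697 0.09887352 0.31656733] [-3.14060242e+00 -2.30001737e-05  1.86116405e+00] [ 0.76648461  0.61792115 -0.53816694] 16.3 -0.2521429437419218
wing ((0.5661235451698303, 0.16884095966815948), (0.010244153439998627, 0.04324519261717796), 16.953895568847656)
tool shift to wing [ 0.07329101 -0.00083804  0.05956988]
-0.21 148 ztop 0.2045 lat 0.0002
-0.2 44 ztop 0.2051 lat 0.0012
-0.17 43 ztop 0.1997 lat 0.0011
-0.16 115 ztop 0.2000 lat 0.0011
-0.15 114 ztop 0.2008 lat 0.0000
-0.14 123 ztop 0.2012 lat 0.0000
-0.13 129 ztop 0.2023 lat -0.0000
-0.12 142 ztop 0.2024 lat -0.0000
-0.11 144 ztop 0.2035 lat 0.0005
-0.1 147 ztop 0.2038 lat 0.0009
-0.09 151 ztop 0.2047 lat -0.0001
-0.08 150 ztop 0.2054 lat 0.0009
-0.07 159 ztop 0.2060 lat 0.0008
-0.06 162 ztop 0.2066 lat -0.0001
-0.05 178 ztop 0.2072 lat -0.0002
-0.04 236 ztop 0.2127 lat -0.0002
-0.03 105 ztop 0.2132 lat -0.0002
0.02 69 ztop 0.2123 lat -0.0012
0.03 216 ztop 0.2127 lat -0.0003
0.04 231 ztop 0.2132 lat -0.0012
0.05 229 ztop 0.2140 lat -0.0004
0.06 164 ztop 0.2125 lat -0.0004
dark (collar) along [-0.20368233 -0.03291094 -0.02660126]
clamp top along [-0.02362644  0.02357807]
```

The boom droops about 3° as expected and the collar is at the clamp. Now I move onto the wing.

Call:
step_arm(
  plan=[
    [0.2,0.04,-0.001,0,0],
    [0.2,0.073,-0.001,0,0],
    [0.2,0.073,-0.001,0,0],
    [0.2,0.073,-0.001,0.04,0],
    [0.2,0.073,-0.001,0.075,0],
    [0.2,0.073,-0.001,0.1,0],
    [0.2,0.073,-0.001,0.112,0],
    [0.2,0.073,-0.001,0.112,0],
    [1,0.073,-0.001,0.112,0],
    [1,0.073,-0.001,0.112,0],
    [1,0.073,-0.001,0.112,0],
    [1,0.073,-0.001,0.112,0],
  ],
  grip_force=35,
)

```text
time: 17.85
tool_pos: [0.5669, 0.1686, 0.2078]
tool_rot: [3.138, 0.001, 1.861]
contact_force: [-2.7, -0.9, 8.1]
opening: 0.0106
grip_force: 37.4
```

There is 8 N of upward force, so the tips are probably on the knob under the wing. I'll reopen, rise 5 mm and regrip.

Call:
step_arm(
  plan=[
    [0.5,0,0,0,0],
    [0.5,0,0,-0.006,0],
    [0.5,0,0,-0.006,0],
    [1,0,0,-0.006,0],
    [1,0,0,-0.006,0],
    [1,0,0,-0.006,0],
    [1,0,0,-0.006,0],
  ],
  grip_force=35,
)

```text
time: 18.73
tool_pos: [0.5666, 0.1687, 0.2111]
tool_rot: [3.141, -0.0, 1.861]
contact_force: [2.8, 0.5, -1.5]
opening: 0.0107
grip_force: 35.0
```

Call:
step_arm(
  plan=[
    [1,0,0,0,0.1],
    [1,0,0,0,0.22],
    [1,0,0,0,0.34],
    [1,0,0,0,0.46],
    [1,0,0,0,0.58],
    [1,0,0,0,0.7],
    [1,0,0,0,0.8],
    [1,0,0,0,0.8],
  ],
)

```text
time: 19.73
tool_pos: [0.5668, 0.1687, 0.2111]
tool_rot: [3.141, -0.0, 1.062]
contact_force: [4.6, 1.5, -3.4]
opening: 0.0108
grip_force: 35.0
```

Call:
step_arm(
  plan=[
    [1,0,0,0,0.1],
    [1,0,0,0,0.2],
    [1,0,0,0,0.3],
    [1,0,0,0,0.4],
    [1,0,0,0,0.5],
    [1,0,0,0,0.6],
    [1,0,0,0,0.68],
    [1,0,0,0,0.72],
    [1,0,0,0,0.72],
    [1,0,0,0,0.72],
  ],
)

```text
time: 20.98
tool_pos: [0.5668, 0.1686, 0.2111]
tool_rot: [3.141, -0.001, 0.343]
contact_force: [5.5, 1.6, -4.8]
opening: 0.0107
grip_force: 35.0
```

```bash
python3 - <<'E'
from h import *
s=observe(); print(s['tool_rot'],s['torque'],s['contact_force'],s['qpos'][5],s['opening'])
E
```

```text
[ 3.14142974e+00 -5.08626771e-04  3.43065068e-01] [ 0.24412747 -0.8055504   0.20859006] [ 5.49971011  1.58803686 -4.77057385] 1.3873274368660444 0.010669975179619987
```

Call:
step_arm(
  plan=[
    [0.6,0,0,0,0],
    [0.3,0,0,0,0],
    [0.3,0,0,0,0],
    [0.3,0,0,-0.03,0],
    [0.3,0,0,-0.08,0],
    [0.3,0,0,-0.13,-0.15],
    [0.3,0,0.03,-0.15,-0.33],
    [0.3,0,0.06,-0.15,-0.5],
    [0.3,0,0.08,-0.15,-0.68],
    [0.3,0,0.08,-0.15,-0.85],
    [0.3,0,0.08,-0.15,-1.02],
    [0.3,0,0.08,-0.15,-1.2],
    [0.3,0,0.08,-0.15,-1.37],
    [0.3,0,0.08,-0.15,-1.52],
    [0.3,0,0.08,-0.15,-1.52],
    [0.3,0,0.08,-0.15,-1.52],
  ],
)

```text
time: 22.98
tool_pos: [0.5931, 0.0932, 0.3614]
tool_rot: [3.142, 0.0, 1.858]
contact_force: [0.6, 0.7, 0.1]
opening: 0.0319
grip_force: 0.0
```

```bash
python3 look3.py; python3 - <<'E'
from h import *
a=cam('scene');b=cam('side');w=cv2.imread('pics/z_w.png')
cv2.imwrite('pics/h.png',np.vstack([np.hstack([cv2.resize(w,(400,300)),cv2.resize(b['img'][120:270,170:370],(400,300),interpolation=2)[...,::-1]]),np.hstack([cv2.resize(a['img'],(400,300))[...,::-1],cv2.resize(b['img'],(400,300))[...,::-1]])]))
E
```

```text
[0.59307491 0.09317272 0.3613929 ] [3.14158632e+00 2.46381258e-05 1.85799321e+00] [0.62358691 0.73262958 0.1265971 ] 22.975 -0.2589662370036343
wing ((0.5661821961402893, 0.16876736283302307), (0.04308275505900383, 0.010869857855141163), 19.487836837768555)
tool shift to wing [ 0.08011875 -0.00437858  0.1043909 ]
-0.19 101 ztop 0.2146 lat -0.0004
-0.18 220 ztop 0.2139 lat -0.0004
-0.17 110 ztop 0.2072 lat 0.0031
-0.16 101 ztop 0.2066 lat 0.0019
-0.15 102 ztop 0.2070 lat 0.0019
-0.14 106 ztop 0.2074 lat 0.0020
-0.13 110 ztop 0.2073 lat 0.0020
-0.12 113 ztop 0.2074 lat 0.0020
-0.11 117 ztop 0.2074 lat 0.0009
-0.1 119 ztop 0.2077 lat 0.0020
-0.09 122 ztop 0.2078 lat 0.0015
-0.08 131 ztop 0.2081 lat 0.0010
-0.07 124 ztop 0.2080 lat 0.0010
-0.06 127 ztop 0.2084 lat -0.0000
-0.05 132 ztop 0.2085 lat 0.0005
-0.04 199 ztop 0.2133 lat 0.0001
-0.03 113 ztop 0.2132 lat 0.0001
0.02 60 ztop 0.2093 lat -0.0008
0.03 166 ztop 0.2097 lat -0.0007
0.04 173 ztop 0.2097 lat -0.0016
0.05 168 ztop 0.2097 lat -0.0016
0.06 122 ztop 0.2079 lat -0.0016
dark (collar) along [-0.18314595 -0.03221282 -0.02499444]
clamp top along [-0.02337341  0.02399373]
```

View pics/h.png

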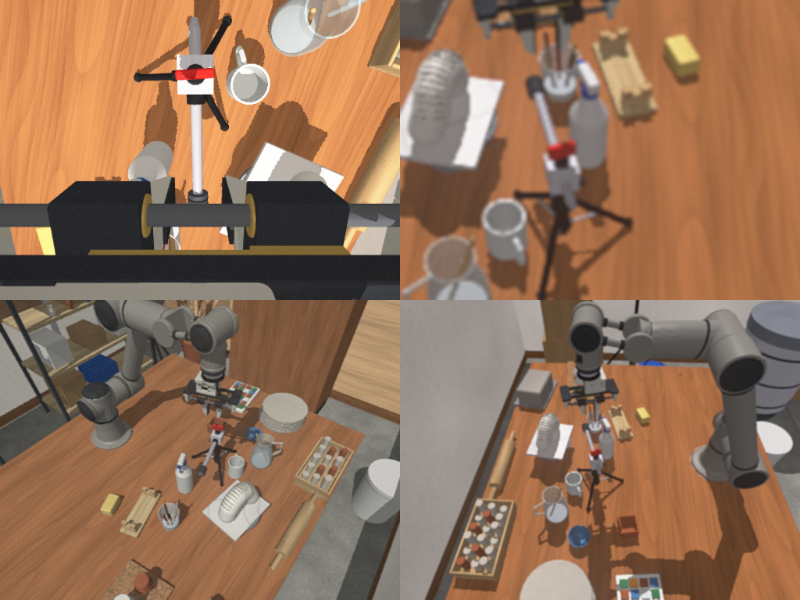

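The wing lies across the hole at (195,75), turned about 1.52 rad. The boom is level to within 1° with the collar at the clamp, the bystanders are standing, and the gripper is well clear.

```bash
python3 -c "
from cell import *
print(hand_in())"
```

```text
the job is handed in; nothing more can be done
None
```

The job is handed in at about 23 s of the 58 s limit: the boom arm is in the clamp with its collar up against it (within about 1 mm) and level to within 1°, the red wing is turned about 1.52 rad clockwise, and the gripper is clear, with no bystander seen displaced in the last pictures; no verdict came back.

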